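# Unhook the dressing dispenser's cover for washing

## Robot

A 6-joint arm with a two-finger parallel gripper is mounted at the origin on a cart in front of the work surface, level with it; the furniture and walls round the work are solid. World frame = base frame: x ahead of the robot, y to its left, z up, the work surface at z = 0. Lengths are in m, angles in rad, forces in N, time in s.
With the tool pointing down it reaches from about 0.275 to 0.75 m from the base axis. Payload 10.2 kg.
Tool frame: the origin (TCP) lies midway between the tips of the shut fingers; the grasp point (between the pads) lies 19 mm behind it (env.hold_point_z is the distance from the TCP to the grasp point, in m); z points along the fingers, y is the line along which they close (so a half turn about z gives the same grasp; the last joint's range is limited). The gripper opens to 85 mm and grips with 20 to 120 N. Pads are 22 mm wide; open, the fingers measure 114 mm over their backs; the gripper's body (76 mm by 85 mm) begins 54 mm behind the grasp point. The pads swing forward as they close: fully open they stand 13 mm farther back than shut.
Start: joints at [-1.39, 0.313, 1.498, -0, 1.331, -0.223], TCP at [0.206, -0.483, 0.231] pointing down, gripper open.
Joint ranges: [-2.94, 2.94], [-0.97, 2.17], [0.19, 2.56], [-1.23, 4.37], [0.02, 3.11], [-2.88, 2.88]. Speed limits (rad/s): [2.39, 2.39, 3.01, 3.14, 3.14, 3.14].

## Interface

Orientations are given as a unit quaternion [x, y, z, w].
In Python, from bench import env gives the robot as it stands. Calls block until the motion is done:
- env.reach(position, orientation): joint-space move of the TCP to a pose.
- env.movel(position, velocity=0.15, frame=None, guard=None): straight line of the TCP; frame=None keeps the orientation; velocity is the mean speed in m/s. With guard (N) it stops when the force on the tool has changed by that much, and returns True; else False.
- env.set_joints(angles): joint-space move.
- env.release() and env.close_gripper(effort=None): open the fingers fully, or close them until they stop; effort is the grip in N (None keeps the last).
- env.hold(seconds).
- env.ik(position, orientation): joint angles nearest the present ones, or None.
- env.sense(): the state.
- env.grab_frame(name): name is "scene" or "top" or "wrist"; returns a dict with "frame" (384x512x3 uint8, red, green, blue), "mtx" (3x3 intrinsics, pixels), "view" (4x4, takes a point from world to camera coordinates). Camera axes: x right, y down, z forward; pixel columns grow to the right and rows downward; lengths in m; the calibration is good to about 2 mm. A picture is of the moment at which its call begins. There is no depth.
A pose or a line that the arm cannot do raises env.MotionError and nothing moves.
- env.hand_in(): hands the job in; it is judged then, once.
The state is a dict: "clock": time; "joints": joint angles; "qvel": joint speeds; "joint_efforts": joint torques, N m; "position": TCP position; "ee_rot": TCP orientation; "contact_force": force on the tool from outside, world axes, zero at the start; "ft_torque": the same for the moment, N m; "finger_gap": opening from 0.0 (shut) to 1.0 (fully open); "gripper_force": force on a finger pad.
Only numpy, scipy, OpenCV 4.12 (cv2) and the standard library are available. Lean on these libraries where they do the work, as an engineer would, in place of code of your own. Each camera call takes 0.05 s, during which the arm holds its last target. There are 200 camera calls.

## Task

The hung cover of the dressing dispenser is due for washing. Tip it up by its lower front edge until it stands on its own, leaning against the rest behind it with its foot still in the trough, and let go of it; then lift it up out of the trough and lay it flat in the enamel tray. Leave the dispenser's neighbours, the saline bottle, the gauze roll and the iodine bottle, alone.

Things in the scene. Friction and masses are not known exactly. Their poses are not given: they have to be found in the camera images.
- dispenser: white sheet-metal dressing dispenser, fixed to the bench; foot 158 x 150 mm, 164 mm high. Origin: centre of the foot's underside; z up, x from its low front to its high back (front faces the right, roughly). The open store in front of the ledge ends at a front wall at x = -56 mm, 74 mm high; from there to x = -94 mm there is only free air under the closed cover.
- cover: loose flat metal plate, 157 (x) x 120 (y) x 9 mm, 0.18 to 0.35 kg. Origin: middle of its underside; z out of its upper face, x from the lower front edge (-78.5) to the rear end (+78.5 mm); the nib is at x = 36.5 to 44.5, the 34 mm behind it are the tongue. Closed, it slopes 12 degrees down to the front, nib behind the ledge, tongue under the keeper: it cannot be lifted straight off
- front_edge (a point): middle of the cover's lower front edge, on its underside (cover x = -78.5, y = z = 0 mm); axes as the cover's. Closed, it is about 73 mm above the bench and overhangs the front wall by 38 mm: push up from below here. Standing up, it is the top edge, about 200 mm above the bench, the top 40 mm free on both faces for a pinch across the 9 mm
- nib (a point): middle of the free edge of the nib, a bar 8 mm thick and 9 mm deep across the cover's underside (cover x = 40.5, y = 0, z = -9 mm). As the front edge is pushed up the plate turns about the ledge and the tongue drops into the trough; past vertical the plate stands there by itself, on the tongue's end. From there it comes out upward; its foot clears the ledge after about 50 mm
- ledge (a point): middle of the rear top edge of the ledge, a cross wall 6 mm thick in the dispenser (dispenser x = 20, y = 0, z = 95 mm); axes as the dispenser's. It stops the nib from sliding forward. Behind it is a trough 47 mm long in x, its floor 45 mm below the ledge's top in front, rising as a ramp at the back, cheeks 130 mm apart at its sides (tops at z = 119 mm)
- keeper (a point): middle of the front top edge of the keeper, a strip that roofs the rear of the trough (dispenser x = 48 to 73, z = 114 to 119 mm; this point x = 48, z = 119); the trough's mouth between ledge and keeper is 28 mm. On it stands a back rest of two posts and a bar, leaning 10 degrees back, top at z = 164 mm; the raised cover leans 8 to 15 degrees past vertical against these
- tray: white enamel tray that stands firm on the bench, 304 (x) x 200 (y) x 48 mm high, open, sloping sides; empty. Its inner floor is 250 x 155 mm, 7 mm above the bench. Origin: centre of its underside; z up
- saline: clear small bottle with white cap, 43 mm wide, 98 mm high, standing; origin under its centre
- gauze: white bandage roll standing on end, 45 mm wide, 59 mm high; origin under its centre
- iodine: amber bottle with black cap, 51 mm wide, 108 mm high, standing; origin under its centre

How it is judged:
By the outcome, as a careful person would: the job done as asked, in the order asked, and still so for the second after the job is handed in, with the robot touching nothing.
It also fails if it takes over 70 s, if anything falls off the work surface, if the arm or the gripper's body presses on something with over 40 N, if the wrist force passes 120 N, or if a joint passes its speed limit or range.

## Working session

There is one attempt and no reset: what is moved stays moved. The work goes in short steps, each a Python script; the robot and the scene stay as the last script left them, time stands still between calls to the robot, and variables do not carry over. Pictures are saved under pics/ and viewed, at most 10 in all, crops included, and the job is handed in when it is done.

```bash
mkdir -p pics; ls
python3 - <<'E'
from bench import env
import cv2,numpy as np
for n in ("scene","top"):
    f=env.grab_frame(n); cv2.imwrite(f"pics/{n}0.png",cv2.resize(f["frame"][:,:,::-1],(800,600),interpolation=cv2.INTER_CUBIC))
    cv2.imwrite(f"pics/raw_{n}0.png",f["frame"][:,:,::-1])
    print(n,f["mtx"].round(1).tolist(),f["view"].round(3).tolist())
print(env.hold_point_z)
E
```

```text
bench.py
pics
scene [[378.0, 0.0, 253.0], [0.0, 378.0, 185.3], [0.0, 0.0, 1.0]] [[-0.739, -0.674, -0.002, 0.479], [-0.521, 0.572, -0.633, 0.371], [0.428, -0.467, -0.774, 0.67], [0.0, 0.0, 0.0, 1.0]]
top [[353.5, 0.0, 253.4], [0.0, 353.5, 196.0], [0.0, 0.0, 1.0]] [[-0.07, -0.998, 0.003, 0.052], [-0.972, 0.067, -0.226, 0.655], [0.225, -0.019, -0.974, 0.826], [0.0, 0.0, 0.0, 1.0]]
0.0187
```

View pics/scene0.png

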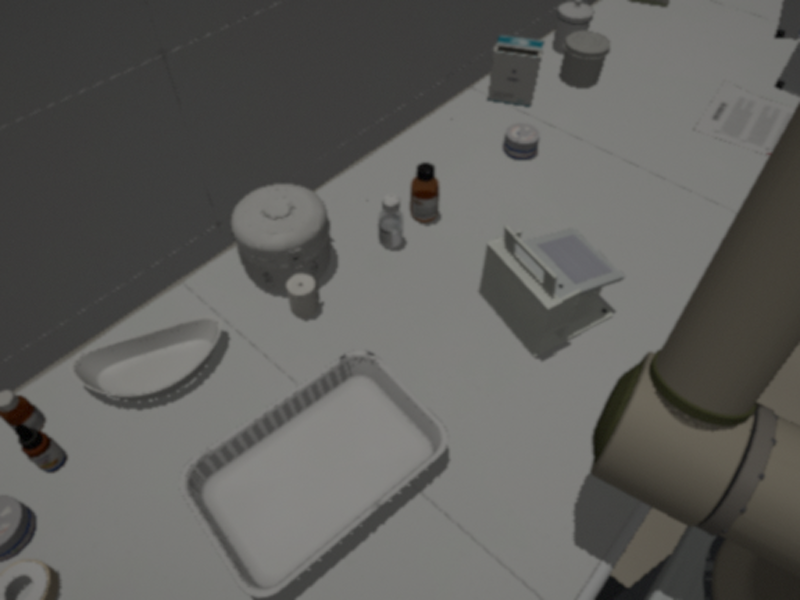

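View pics/top0.png

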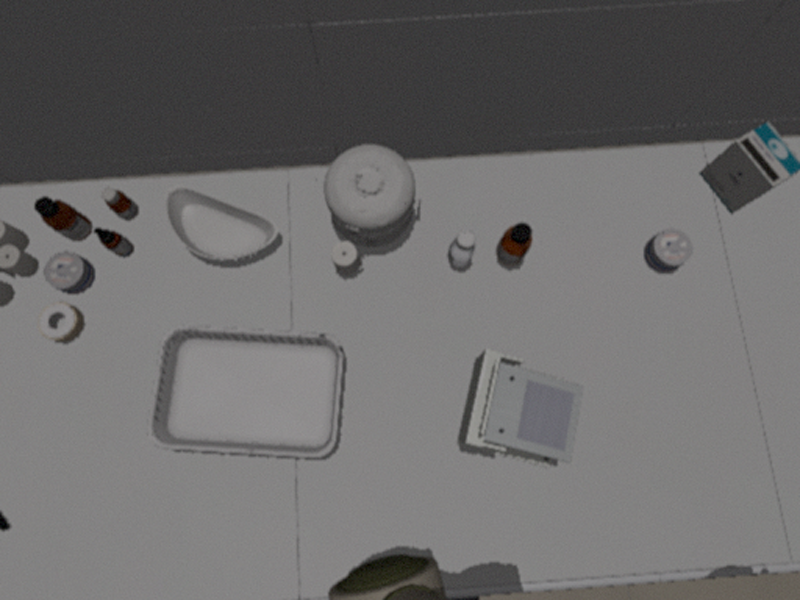

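The scene view shows the dispenser at (550,290) with the tray at (320,470). In the top view the cover's front edge runs from about (582,383) to (568,462), and the tray's centre is near (250,393). I'll zoom in on both.

Run:
```python
import cv2,numpy as np
a=cv2.imread("pics/raw_top0.png")[215:305,285:385]; b=cv2.imread("pics/raw_scene0.png")[140:235,300:405]
f=lambda i:cv2.convertScaleAbs(cv2.resize(i,(400,400*i.shape[0]//i.shape[1]),interpolation=cv2.INTER_CUBIC),alpha=1.5)
a,b=f(a),f(b);h=min(len(a),len(b)); cv2.imwrite("pics/crop.png",np.hstack([a[:h],b[:h]])); print(a.shape,b.shape)
```

```text
(360, 400, 3) (361, 400, 3)
```

View pics/crop.png

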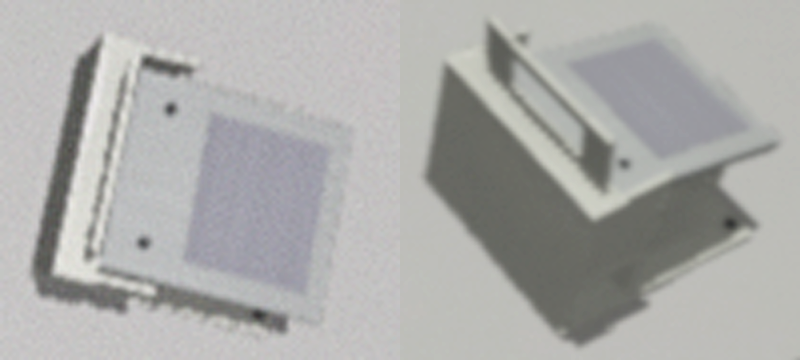

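```bash
cat > h.py <<'E'
from bench import env
import numpy as np, cv2
def cam(n):
    f=env.grab_frame(n); return f["frame"],f["mtx"],f["view"]
def ray(p,K,V,z):
    d=V[:3,:3].T@np.linalg.solve(K,[p[0],p[1],1]); c=-V[:3,:3].T@V[:3,3]
    return c+d*(z-c[2])/d[2]
def tri(p,q,A,B):
    X=cv2.triangulatePoints(A[1]@A[2][:3],B[1]@B[2][:3],np.float64(p).reshape(2,1),np.float64(q).reshape(2,1))
    return (X[:3]/X[3]).ravel()
E
python3 - <<'E'
from h import *
T=cam("top");S=cam("scene")
t=lambda x,y:(285+x/4,215+y/4); s=lambda x,y:(300+x/3.81,140+y/3.81)
for n,a,b,z in [("front+",(354,128),(255,22),.082),("front-",(324,322),(380,143),.082),("roof+",(103,35),(47,62),.119),("roof-",(50,278),(195,218),.119)]:
    print(n,tri(t(*a),s(*b),T,S).round(4),ray(t(*a),*T[1:],z).round(4),ray(s(*b),*S[1:],z).round(4))
k=.64
for P,C in (([(172,330),(343,343),(338,457),(152,447)],T),([(357,352),(447,447),(262,597),(184,487)],S)):
    print([ray((x*k,y*k),*C[1:],.048)[:2].round(3).tolist() for x,y in P])
m=(T[0][:,:,2].astype(int)-T[0][:,:,1]>6)[215:305,285:385].astype(np.uint8)*255
c=max(cv2.findContours(m,0,1)[0],key=cv2.contourArea); r=cv2.minAreaRect(c); print("panel",cv2.contourArea(c),[ray((x+285,y+215),*T[1:],.1)[:2].round(4).tolist() for x,y in cv2.boxPoints(r)])
print(-T[2][:3,:3].T@T[2][:3,3],-S[2][:3,:3].T@S[2][:3,3])
E
```

```text
front+ [ 0.5094 -0.281   0.0715] [ 0.5072 -0.278   0.082 ] [ 0.5069 -0.2695  0.082 ]
front- [ 0.396  -0.2478  0.0649] [ 0.3949 -0.2435  0.082 ] [ 0.3945 -0.2302  0.082 ]
roof+ [ 0.5722 -0.1254  0.1092] [ 0.5698 -0.1242  0.119 ] [ 0.5684 -0.1167  0.119 ]
roof- [ 0.4346 -0.0782  0.1172] [ 0.4324 -0.079   0.119 ] [ 0.436  -0.0758  0.119 ]
[[0.648, 0.38], [0.607, 0.098], [0.426, 0.114], [0.461, 0.408]]
[[0.614, 0.118], [0.428, 0.143], [0.467, 0.412], [0.632, 0.398]]
panel 878.0 [[0.4343, -0.1591], [0.5206, -0.1877], [0.5014, -0.2576], [0.4159, -0.2275]]
[0.45377368 0.02302525 0.95254957] [0.26024897 0.42271387 0.75419839]
```

Measurements so far: the dispenser is at about (0.480, -0.170) with yaw 72.5°, and the tray at about (0.535, 0.257). Next I'll check whether the planned path is reachable before moving.

```bash
cat >> h.py <<'E'
from scipy.spatial.transform import Rotation as R
YAW=np.radians(72.5); O=np.array([.480,-.170,0])
xd=np.array([np.cos(YAW),np.sin(YAW),0]); yd=np.array([-xd[1],xd[0],0]); zw=np.array([0,0,1.])
def W(x,z,y=0,o=O): return o+xd*x/1e3+yd*y/1e3+zw*z/1e3      # dispenser mm -> world
def quat(pitch,side,ax=xd,flip=1):
    """tool z = ax pitched down by pitch deg; side: tool 'x' or 'y' axis is horizontal"""
    p=np.radians(pitch); z=ax*np.cos(p)-zw*np.sin(p); h=np.cross(zw,ax)*flip
    M=np.c_[h,np.cross(z,h),z] if side=='x' else np.c_[np.cross(h,z),h,z]
    return R.from_matrix(M).as_quat()
def push_pts(n=9):
    for u in np.linspace(0,1,n):
        t=np.radians(-12+118*u); s=12+16*u; c=12*(1-u)
        d=np.array([-np.cos(t),np.sin(t)]); m=np.array([-np.sin(t),-np.cos(t)])
        yield W(*(np.array([20,95])+(116-s)*d+c*m))
TA=np.radians(97.5); ta=np.array([np.cos(TA),np.sin(TA),0]); TO=np.array([.535,.257,0])
E
python3 - <<'E'
from h import *
def show(n,p,q):
    j=env.ik(p,q); print(n,p.round(3),None if j is None else np.round(j,2).tolist())
for side in 'xy':
  for f in (1,-1):
    q=quat(15,side,flip=f); print(side,f)
    show("pre",W(-82-100,48+27),q)
    for i,p in enumerate(push_pts(4)): show(f"p{i}",p,q)
for f in (1,-1):
    print("pinch",f); q=quat(100,'x',flip=f)
    show("above",W(50,280),q); show("grasp",W(48,172),q); show("lift",W(48,310),q)
    for pt in (70,45,25): show(f"lay{pt}",TO-ta*.03+zw*(.02+.13*np.sin(np.radians(pt))),quat(pt,'x',ta,f))
E
```

```text
x 1
pre [ 0.425 -0.344  0.075] [-1.2, 1.05, 1.2, 0.73, 2.01, -2.57]
p0 [ 0.456 -0.246  0.062] [-1.09, 0.98, 1.43, 0.79, 1.84, -2.62]
p1 [ 0.459 -0.238  0.133] [-1.08, 0.84, 1.46, 0.82, 1.91, -2.54]
p2 [ 0.474 -0.19   0.179] [-1.02, 0.73, 1.54, 0.88, 1.9, -2.48]
p3 [ 0.493 -0.128  0.18 ] [-0.93, 0.68, 1.63, 0.94, 1.81, -2.48]
x -1
pre [ 0.425 -0.344  0.075] [-1.2, 1.05, 1.2, 0.73, 2.01, 0.57]
p0 [ 0.456 -0.246  0.062] [-1.09, 0.98, 1.43, 0.79, 1.84, 0.52]
p1 [ 0.459 -0.238  0.133] [-1.08, 0.84, 1.46, 0.82, 1.91, 0.6]
p2 [ 0.474 -0.19   0.179] [-1.02, 0.73, 1.54, 0.88, 1.9, 0.66]
p3 [ 0.493 -0.128  0.18 ] [-0.93, 0.68, 1.63, 0.94, 1.81, 0.67]
y 1
pre [ 0.425 -0.344  0.075] [-1.2, 1.05, 1.2, 0.73, 2.01, 2.14]
p0 [ 0.456 -0.246  0.062] [-1.09, 0.98, 1.43, 0.79, 1.84, 2.09]
p1 [ 0.459 -0.238  0.133] [-1.08, 0.84, 1.46, 0.82, 1.91, 2.17]
p2 [ 0.474 -0.19   0.179] [-1.02, 0.73, 1.54, 0.88, 1.9, 2.23]
p3 [ 0.493 -0.128  0.18 ] [-0.93, 0.68, 1.63, 0.94, 1.81, 2.24]
y -1
pre [ 0.425 -0.344  0.075] [-1.2, 1.05, 1.2, 0.73, 2.01, -1.0]
p0 [ 0.456 -0.246  0.062] [-1.09, 0.98, 1.43, 0.79, 1.84, -1.
[... 302 characters left out ...]
 [-0.39, 0.35, 1.62, -0.19, 1.16, -1.58]
lift [ 0.494 -0.124  0.31 ] [-0.39, 0.25, 1.39, -0.17, 1.49, -1.64]
lay70 [0.539 0.227 0.142] [0.04, 0.5, 1.5, 0.38, 1.19, -1.81]
lay45 [0.539 0.227 0.112] [-0.12, 0.62, 1.58, 0.79, 1.29, -2.19]
lay25 [0.539 0.227 0.075] [-0.21, 0.81, 1.59, 1.03, 1.46, -2.45]
pinch -1
above [ 0.495 -0.122  0.28 ] [-0.38, 0.26, 1.45, -0.18, 1.42, 1.52]
grasp [ 0.494 -0.124  0.172] [-0.39, 0.35, 1.62, -0.19, 1.16, 1.56]
lift [ 0.494 -0.124  0.31 ] [-0.39, 0.25, 1.39, -0.17, 1.49, 1.5]
lay70 [0.539 0.227 0.142] [0.04, 0.5, 1.5, 0.38, 1.19, 1.33]
lay45 [0.539 0.227 0.112] [-0.12, 0.62, 1.58, 0.79, 1.29, 0.95]
lay25 [0.539 0.227 0.075] [-0.21, 0.81, 1.59, 1.03, 1.46, 0.69]
```

Run:
```python
from h import *
q=quat(15,'y',flip=-1)
env.close_gripper(30)
env.reach(W(-190,190),q)
print(env.movel(W(-182,75),.2,guard=15), env.movel(W(-80,48),.12,guard=10))
s=env.sense(); print(s["clock"],s["position"],s["contact_force"])
for n in ("wrist","scene"):
    cv2.imwrite(f"pics/raw_{n}1.png",cam(n)[0][:,:,::-1])
a=cv2.imread("pics/raw_scene1.png")[110:270,260:440]; b=cv2.imread("pics/raw_wrist1.png")
cv2.imwrite("pics/v1.png",np.hstack([cv2.resize(a,(400,356)),cv2.resize(b,(400,356))]))
```

```text
False False
3.7 [ 0.45590644 -0.24701553  0.04819828] [-1.21931385 -0.2535927   0.07677515]
```

View pics/v1.png

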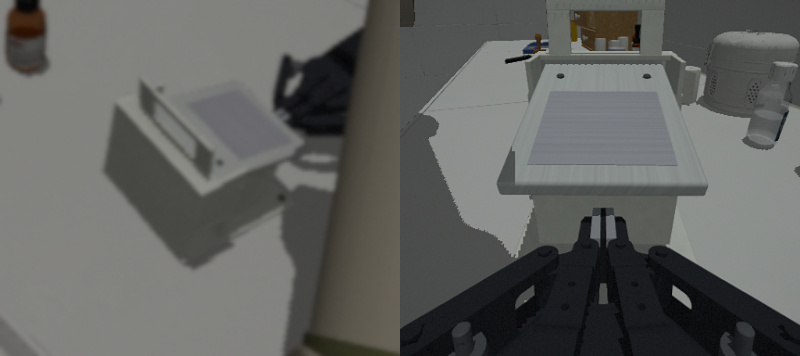

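The wrist view shows the fingers centred and square under the front edge. The edge's bottom corners are at about (500,193) and (707,193), and the fingertip at (605,207) sits just below it. I'll check the overhang numerically, then push.

Run:
```python
from h import *
_,K,V=cam("wrist")
for x in (502,705):
    p=ray(((x-400)*1.28,194*1.0787),K,V,.073); d=p-O; print(p.round(4),"disp",(d@xd*1e3).round(1),(d@yd*1e3).round(1))
# rear corners of panel etc: keeper screws
```

```text
[ 0.3978 -0.2343  0.073 ] disp -86.1 59.1
[ 0.5118 -0.2703  0.073 ] disp -86.1 -60.5
```

```bash
sed -i 's/^\(YAW=.*\)$/\1; O=O+.0065*np.array([np.cos(YAW),np.sin(YAW),0])/' h.py
python3 - <<'E'
from h import *
print(O)
print(env.movel(W(-79,48),.1,guard=10))
for i,p in enumerate(push_pts(10)):
    g=env.movel(p,.08,guard=20); s=env.sense()
    print(i,g,s["position"].round(3),s["contact_force"].round(1),round(s["clock"],1))
    if g: break
f=cam("wrist")[0]; cv2.imwrite("pics/w2.png",f[:,:,::-1]); a=cam("scene")[0][90:270,240:440,::-1]
cv2.imwrite("pics/v2.png",np.hstack([cv2.resize(a,(400,360)),cv2.resize(f[:,:,::-1],(400,360))]))
E
```

```text
[ 0.48195459 -0.16380084  0.        ]
False
0 False [ 0.458 -0.24   0.062] [ 0.6 -0.2  0.2] 4.4
1 False [ 0.457 -0.243  0.087] [ 0.8 -0.4 -1.2] 4.9
2 False [ 0.458 -0.24   0.111] [-0.4 -0.7 -1.3] 5.3
3 False [ 0.461 -0.232  0.134] [-0.2  0.3 -0.8] 5.8
4 False [ 0.465 -0.219  0.153] [-0.1 -0.8  0.6] 6.2
5 False [ 0.47  -0.202  0.169] [-0.9 -1.5 -1. ] 6.7
6 False [ 0.476 -0.183  0.179] [-0.1  0.8 -0.8] 7.1
7 False [ 0.482 -0.162  0.185] [-0.  -0.1 -0.6] 7.5
8 False [ 0.489 -0.141  0.185] [-0.3 -0.6 -0.5] 8.0
9 False [ 0.495 -0.121  0.179] [-0.5  0.9  1.1] 8.4
```

View pics/v2.png

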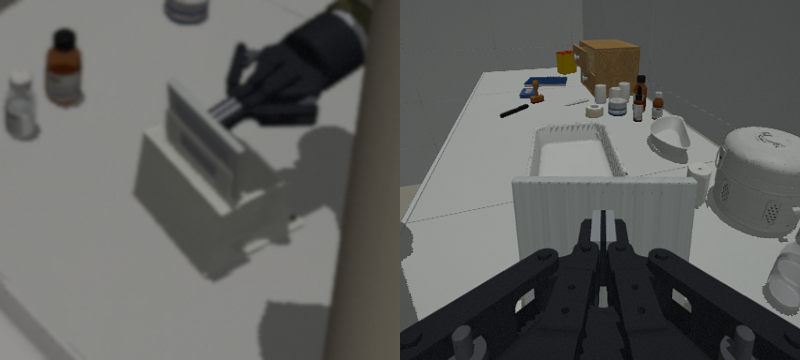

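The plate is up, with its top edge at row 180 in the wrist view from (513) to (696), and the fingertip is on its underside. I'll nudge it a little further with a guard, back off, and check that it stands.

Run:
```python
from h import *
p=env.sense()["position"]
print("hit",env.movel(p+xd*.012,.03,guard=5)); p=env.sense()["position"]; print(((p-O)@xd*1e3).round(1),p[2].round(4))
A=cam("wrist"); env.movel(p-xd*.09+zw*.015,.15); env.hold(.3)
B=cam("wrist"); cv2.imwrite("pics/w3.png",np.hstack([cv2.resize(i[0][:,:,::-1],(400,300)) for i in (A,B)]))
env.movel(env.sense()["position"]+zw*.12,.2)
C=cam("wrist"); Sc=cam("scene"); cv2.imwrite("pics/w4.png",C[0][:,:,::-1]); cv2.imwrite("pics/s4.png",Sc[0][:,:,::-1])
np.savez("v4.npz",B=B[0],BK=B[1],BV=B[2],C=C[0],CK=C[1],CV=C[2],S=Sc[0],SK=Sc[1],SV=Sc[2])
z=lambda i:cv2.resize(i[:,:,::-1],(400,300))
cv2.imwrite("pics/v4.png",np.vstack([np.hstack([z(A[0]),z(B[0])]),np.hstack([z(C[0]),z(Sc[0][90:240,240:440])])]))
print(env.sense()["clock"])
```

```text
hit True
45.3 0.1794
10.7
```

View pics/v4.png

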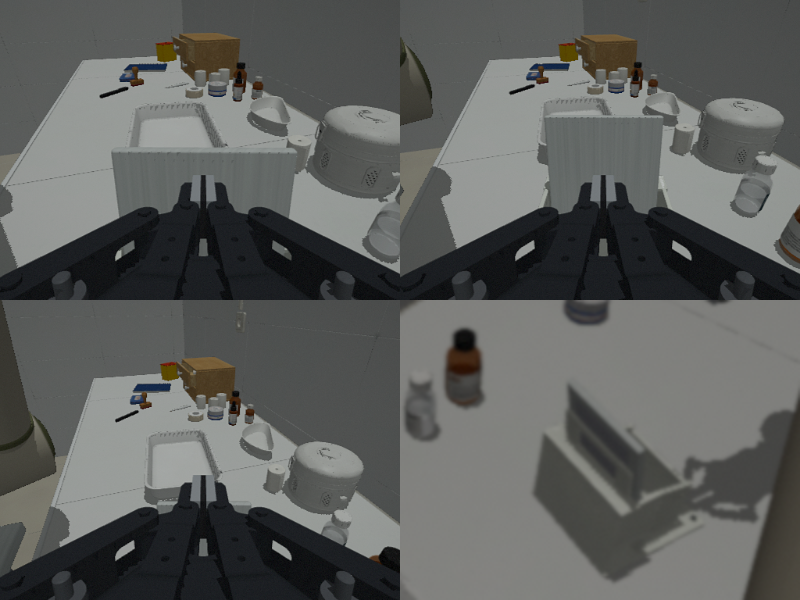

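It stands on its own after release. In the second view the top edge runs from (546,118) to (661,117), and in the scene view it leans back on the rest. I'll now measure the top edge and take the pinch.

Run:
```python
from h import *
D=np.load("v4.npz")
for z in (.198,.203,.208):
    P=[ray((x*1.28,y*1.28),D["BK"],D["BV"],z)-O for x,y in ((146.5,118),(261,117))]
    print(z,[((p@xd*1e3).round(1),(p@yd*1e3).round(1)) for p in P])
s=env.sense(); print(s["position"],s["joints"].round(2))
q=quat(100,'x',flip=-1)
for p in (W(70,330),W(54,240),W(49,172)): print(np.round(env.ik(p,q),2))
```

```text
0.198 [(np.float64(64.7), np.float64(59.4)), (np.float64(67.2), np.float64(-61.9))]
0.203 [(np.float64(53.4), np.float64(56.5)), (np.float64(55.7), np.float64(-58.9))]
0.208 [(np.float64(42.0), np.float64(53.5)), (np.float64(44.2), np.float64(-55.8))]
[ 0.46847468 -0.20601032  0.31331947] [-1.04  0.56  1.43  0.97  2.08 -0.67]
[-0.33  0.25  1.33 -0.17  1.55  1.55]
[-0.36  0.29  1.52 -0.18  1.33  1.56]
[-0.37  0.35  1.62 -0.19  1.17  1.58]
```

```bash
cat >> h.py <<'E'
LEAN=11; QG=quat(90+LEAN,'x',flip=-1); up=xd*np.sin(np.radians(LEAN))+zw*np.cos(np.radians(LEAN))
E
python3 - <<'E'
from h import *
g=W(49,174,-1.3)
env.release(); env.reach(g+up*.16,QG)
print(env.movel(g+up*.08,.2,guard=15)); print(env.movel(g,.06,guard=8))
s0=env.sense(); env.close_gripper(20); s=env.sense()
print(s0["clock"],s0["contact_force"].round(1),s["contact_force"].round(1),s["finger_gap"],s["gripper_force"],s["position"].round(3))
a=cam("scene")[0][60:240,220:440,::-1]; b=cam("wrist")[0][:,:,::-1]
cv2.imwrite("pics/v5.png",np.hstack([cv2.resize(a,(400,327)),cv2.resize(b,(400,327))]))
E
```

```text
False
False
15.4583 [ 0.6 -0.3  0.4] [-1.3 -3.1  2.2] 0.10448635595973728 19.62869793176651 [ 0.498 -0.118  0.174]
```

View pics/v5.png

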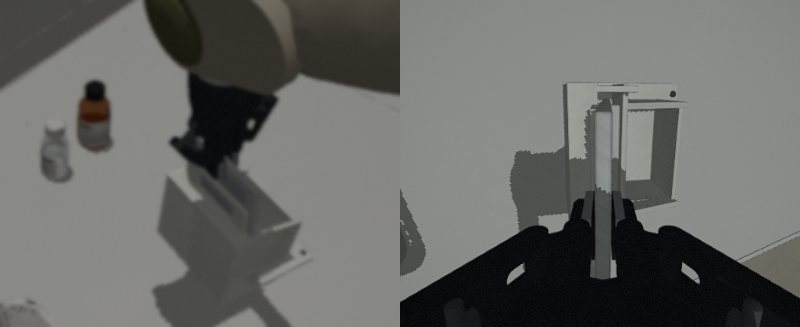

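Gripped: the gap is 8.9 mm, and the wrist view shows the plate edge-on between the pads at (603,200). Now I'll firm up the grip and lift.

Run:
```python
from h import *
env.close_gripper(80); p=env.sense()["position"]; print(env.sense()["contact_force"].round(1))
u=up-.06*xd
for d in (.02,.06,.165):
    g=env.movel(p+u*d,.1,guard=20); s=env.sense(); print(d,g,s["contact_force"].round(1),s["finger_gap"].round(3),s["clock"])
    if g: break
a=cam("scene")[0][20:240,190:450,::-1]; b=cam("wrist")[0][:,:,::-1]
cv2.imwrite("pics/v6.png",np.hstack([cv2.resize(a,(400,338)),cv2.resize(b,(400,338))]))
```

```text
[-1.8 -4.2  6.1]Traceback (most recent call last):
  File "<stdin>", line 5, in <module>
AttributeError: 'float' object has no attribute 'round'
```

```bash
sed -i 's/^TA=np.radians(97.5)/TA=np.radians(83)/; s/TO=np.array(\[.535,.257,0\])/TO=np.array([.535,.262,0])/' h.py
python3 - <<'E'
from h import *
p=env.sense()["position"]; u=up-.06*xd
for d in (.04,.145):
    g=env.movel(p+u*d,.1,guard=20); s=env.sense(); print(d,g,s["contact_force"].round(1),s["finger_gap"],s["clock"],s["position"].round(3))
    if g: break
a=cam("scene")[0][20:240,190:450,::-1]; W_=cam("wrist"); b=W_[0][:,:,::-1]; t=cam("top"); cv2.imwrite("pics/raw_top6.png",t[0][:,:,::-1])
cv2.imwrite("pics/v6.png",np.vstack([np.hstack([cv2.resize(a,(400,300)),cv2.resize(b,(400,300))]),np.hstack([cv2.resize(t[0][:,:,::-1],(400,300)),cv2.resize(t[0][200:305,90:230,::-1],(400,300))])]))
E
```

```text
0.04 False [-0.3 -0.7 -2.1] 0.0886877240665663 17.3417 [ 0.5   -0.11   0.232]
0.145 False [ 0.6  0.2 -2.7] 0.09087179303230773 18.5333 [ 0.504 -0.097  0.335]
```

View pics/v6.png

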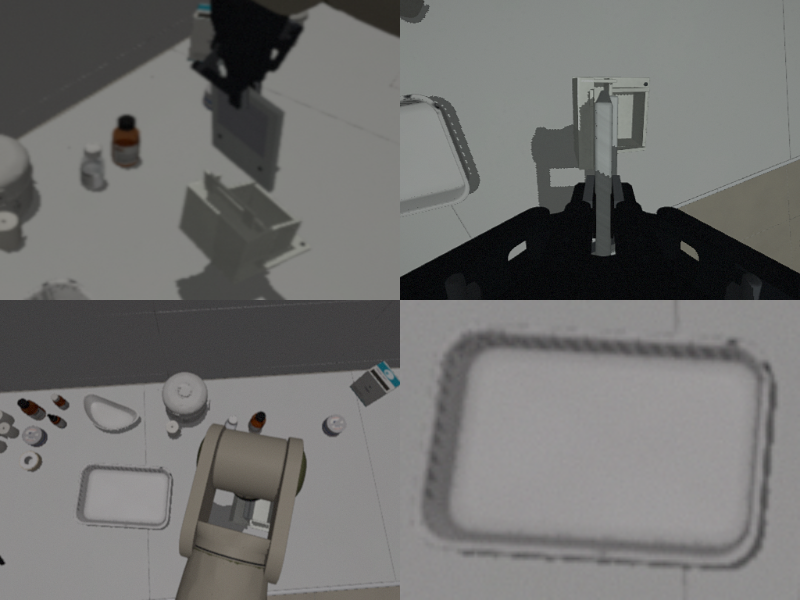

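Plate is free in the air and the neighbours are untouched. In the zoomed tray (bottom right), the floor corners are at about (470,348), (757,362), (742,548) and (445,533).

Run:
```python
from h import *
_,K,V=cam("top")
P=np.array([ray((90+(x-400)/2.857,200+(y-300)/2.857),K,V,.007) for x,y in ((470,348),(757,362),(742,548),(445,533))])
c=P.mean(0); d=(P[0]+P[3]-P[1]-P[2])/2; e=(P[0]+P[1]-P[2]-P[3])/2
print(P.round(3).tolist(),c,np.linalg.norm(d),np.linalg.norm(e),np.degrees(np.arctan2(d[1],d[0])))
a=np.radians(83); ta=np.array([np.cos(a),np.sin(a),0]); 
# TCP along the plate: distance foot->TCP
L=.157-.030
foot=c+ta*.095
for pt in (75,60,45,30,22):
    r=np.radians(pt); tcp=foot-ta*L*np.cos(r)+zw*(.012+L*np.sin(r)); j=env.ik(tcp,quat(pt,'x',ta,-1)); print(pt,tcp.round(3),None if j is None else np.round(j,2))
```

```text
[[0.641, 0.384, 0.007], [0.609, 0.114, 0.007], [0.44, 0.135, 0.007], [0.472, 0.403, 0.007]] [0.54026917 0.25892813 0.007     ] 0.2714526793666173 0.17049226400481055 83.21564436007279
75 [0.548 0.321 0.142] [0.25 0.56 1.4  0.27 1.1  1.82]
60 [0.544 0.29  0.129] [0.09 0.52 1.58 0.61 1.02 1.46]
45 [0.541 0.264 0.109] [-0.06  0.56  1.71  0.94  1.06  1.07]
30 [0.538 0.244 0.082] [-0.18  0.68  1.77  1.18  1.21  0.74]
22 [0.537 0.236 0.067] [-0.23  0.78  1.78  1.27  1.31  0.61]
```

```bash
cat >> h.py <<'E'
c=np.array([.5375,.261,0]); L=.127; foot=c+ta*.095
def lay(pt,h): 
    r=np.radians(pt); return foot-ta*L*np.cos(r)+zw*(h+L*np.sin(r)), quat(pt,'x',ta,-1)
E
python3 - <<'E'
from h import *
p,q=lay(75,.2); env.movel(p,.25,frame=q,guard=20)
p,q=lay(75,.07); print(env.movel(p,.2,frame=q,guard=15))
for pt,h in ((60,.05),(45,.035),(35,.028),(25,.024)):
    p,q=lay(pt,h); print(pt,env.movel(p,.1,frame=q,guard=15),env.sense()["contact_force"].round(1))
p,q=lay(25,.005); print("down",env.movel(p,.03,frame=q,guard=4)); s=env.sense()
print(s["position"],p,s["contact_force"].round(1),s["finger_gap"],s["clock"])
a=cam("scene")[0][:,:,::-1]; b=cam("wrist")[0][:,:,::-1]
cv2.imwrite("pics/v7.png",np.hstack([cv2.resize(a[130:384,60:400],(400,300)),cv2.resize(b,(400,300))]))
E
```

```text
False
60 False [ 1.3  0.1 -2.5]
45 False [-0.4  1.  -3.2]
35 False [ 1.2 -0.  -2.2]
25 False [ 0.1  0.4 -3.2]
down True
[0.53502853 0.2413319  0.06355421] [0.53505029 0.24104874 0.05867252] [0.2 0.7 1.4] 0.09479228964509719 23.8917
```

View pics/v7.png

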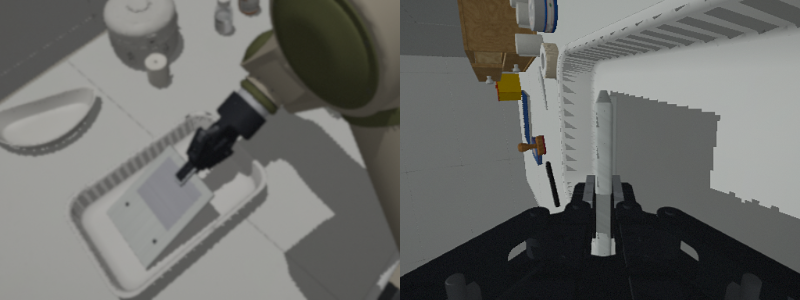

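The foot rests on the tray floor with the plate well inside the tray. I'll release, draw back along the tool axis, clear away and check.

Run:
```python
from h import *
env.release(); env.hold(.4); p=env.sense()["position"]; z=R.from_quat(env.sense()["ee_rot"]).apply([0,0,1])
print(env.movel(p-z*.06,.1,guard=15)); p=env.sense()["position"]; print(env.movel(p-z*.05+zw*.08,.15,guard=15))
env.movel(env.sense()["position"]+np.array([-.1,-.1,.12]),.25)
env.hold(.5); print(env.sense()["clock"],env.sense()["contact_force"].round(1))
a=cam("scene")[0][:,:,::-1]; b=cam("top")[0][:,:,::-1]
cv2.imwrite("pics/v8.png",np.hstack([cv2.resize(a,(400,300)),cv2.resize(b,(400,300))]))
cv2.imwrite("pics/v8b.png",np.vstack([np.hstack([cv2.resize(a,(400,300)),cv2.resize(b,(400,300))]),np.hstack([cv2.resize(a[210:384,100:300],(400,300)),cv2.resize(b[200:305,90:230],(400,300))])]))
```

```text
True
False
27.6833 [ 0.6  0.5 -0.2]
```

View pics/v8b.png

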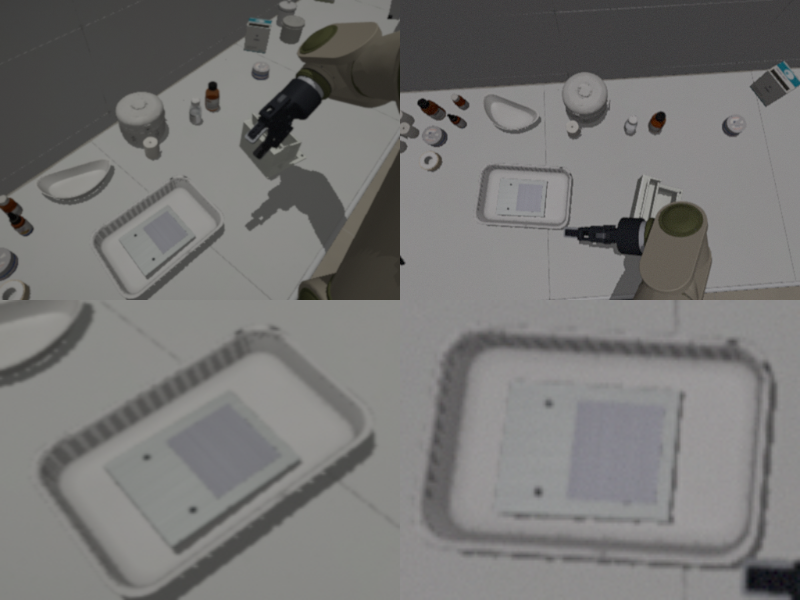

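The cover lies flat inside the tray, at about (590,450) in the lower right view. The neighbours are where they were and the arm is clear.

```bash
python3 -c "
from bench import env
print(env.hand_in())"
```

```text
the job is handed in; nothing more can be done
None
```

The job is handed in at about 28 s on the robot's clock. The cover was tipped up, stood by itself against the rest, and was then lifted out and laid in the tray on its nib, about 4° off level; the saline, gauze and iodine were left alone, and the only oddity was a 15 N guard stop on the first move away from the tray, cause unknown, which left the cover lying flat.

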